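# Draw the dibber from its pot and lay it in the free tray

### The job

Pull the dibber (the wooden planting tool with the orange knob) out of the tall terracotta pot, and lay it gently, flat on the floor of whichever metal tray is empty, not the one with the brush in it. Do not drop it or let it topple over; leave the pot standing where it is, and disturb neither the brush nor the plants and other things around.

Things in the scene. Friction and masses are not known exactly. Their poses are not given: they have to be found in the camera images.
- dibber: the dibber, 250 mm long: steel spike (66 mm, 8 mm across at its end, widening to 19 mm), round pale-wood shaft 20 mm in diameter with an orange band, and from 226 mm up an orange knob 32 mm across. Origin at the spike end, on the axis; z runs along the axis to the knob. About 120 g, balance point 80 to 100 mm from the spike end. Leans about 30 degrees on the pot rim, roughly away from the robot
- dibber_knob (a point): middle of the orange knob, on the axis, 238 mm from the end of the spike
- pot: the tall loose terracotta pot that holds the dibber: 125 mm high, 120 mm across the rim, 86 mm across the foot, wall 6 mm, inner floor 8 mm above its underside, mouth 108 mm wide; about 0.85 kg. Origin at the centre of the underside, z up
- tray_a: one of two alike fixed aluminium trays, 310 mm (its x) by 120 mm (its y) by 30 mm high outside, walls and floor 5 mm thick, open at the top. Origin at the centre of the underside. One of the two trays holds the hand brush, the other is empty
- tray_b: the other tray, of the same make and size. Origin at the centre of the underside
- brush: a dark-wood hand brush about 200 mm long that lies along one of the trays and takes it up; origin at the middle of its underside
- cactus: bystander: small single cactus in a terracotta pot, 84 mm wide, 130 mm high; origin at the centre of the underside
- cluster: bystander: cluster of cactus columns in a terracotta pot, 110 mm wide, 148 mm high; origin at the centre of the underside
- grey_pot: bystander: green rosette in a grey pot, 100 mm wide, about 135 mm high; origin at the centre of the underside
- succulent: bystander: green rosette in a terracotta pot, 110 mm wide, about 145 mm high; origin at the centre of the underside
- saucers: bystander: stack of three terracotta saucers, 116 mm wide, 42 mm high; origin at the centre of the underside
- sprayer: bystander: amber glass bottle, 64 mm wide, 170 mm high; origin at the centre of the underside
There are look-alikes about, which are no part of the job. Leave any blue or yellow look-alike of the pot alone.

How it is judged:
On the way:
1. the dibber is drawn right out of the pot, held in the fingers, its spike above the rim (z of dibber in the frame of pot above 0.128 m and contact force between dibber and the fingers above 0.5 N and contact force between dibber and pot below 0.05 N), for 0.2 s.
At the end, for the whole second after the job is handed in: The dibber rests inside the tray that was empty, spike end and knob centre both within its walls and under 32 mm above its underside (on its floor, either way round, not propped on a wall). The pot stands upright within 40 mm of its start; the brush still lies flat (x of dibber in the frame of tray_b between -0.151 and 0.151 m and y of dibber in the frame of tray_b between -0.056 and 0.056 m and z of dibber in the frame of tray_b between 0 and 0.032 m and x of dibber_knob in the frame of tray_b between -0.151 and 0.151 m and y of dibber_knob in the frame of tray_b between -0.056 and 0.056 m and z of dibber_knob in the frame of tray_b between 0 and 0.032 m and contact force between dibber and tray_b above 0.2 N and linear speed of dibber below 0.03 m/s and angle between pot's own z axis and vertical below 0.1 rad and distance of pot from where it was at the start of the episode below 0.04 m and angle between brush's own z axis and vertical below 0.3 rad); the robot touches nothing.
It fails at once if the dibber is dropped or thrown: moving faster than 1 m/s out of the fingers (linear speed of dibber above 1 m/s and contact force between dibber and the fingers below 0.05 N).
It fails at once if the dibber, once out of the pot, is let go while its knob or its spike end is more than 100 mm above the bench (left to topple) ((z of dibber in the frame of pot above 0.13 m or horizontal distance between dibber and pot above 0.08 m) and contact force between dibber and the fingers below 0.05 N and height (world z) of any of dibber, dibber_knob above 0.1 m).
It fails at once if the pot is tipped by more than about 20 degrees or shifted by more than 60 mm (angle between pot's own z axis and vertical above 0.35 rad or distance of pot from where it was at the start of the episode above 0.06 m).
It fails at once if the brush, a plant, the saucers or the bottle is shifted by more than 30 mm (distance of any of cactus, cluster, grey_pot, succulent, saucers, sprayer, brush from where it was at the start of the episode above 0.03 m).
It also fails if it takes over 48 s, if anything falls off the work surface, if the arm or the gripper's body presses on something with over 40 N, if the wrist force passes 120 N, or if a joint passes its speed limit or range.

### The arm

A 6-joint arm with a two-finger parallel gripper is mounted at the origin on the work surface. World frame = base frame: x ahead of the robot, y to its left, z up, the work surface at z = 0. Lengths are in m, angles in rad, forces in N, time in s.
With the tool pointing down it reaches from about 0.35 to 0.8 m from the base axis. Payload 7.3 kg.
Tool frame: the origin (TCP) lies on the centre line of the jaws, within the pads' length; the fingertips stand 8 mm ahead of it and the grasp point (between the pads) lies 11 mm behind it; y points along the fingers, z is the direction in which the jaws open and shut, and the axes are right-handed (so a half turn about y gives the same grasp; the last joint's range is limited). The gripper opens to 85 mm and grips with 20 to 120 N. Pads are 22 mm wide; open, the fingers measure 114 mm over their backs; the gripper's body (76 mm by 85 mm) begins 54 mm behind the grasp point. The pads swing forward as they close: fully open they stand 13 mm farther back than shut.
Start: joints at [-1.328, 0.342, 1.524, -0, 1.275, -0.146], TCP at [0.199, -0.486, 0.239] pointing down, gripper open.
Joint ranges: [-2.53, 2.53], [-0.77, 2.02], [0.04, 2.7], [-1, 4.14], [0.28, 2.66], [-3.11, 3.11]. Speed limits (rad/s): [2.57, 2.57, 3.14, 3.14, 3.14, 3.14].

### API

Orientations are given as a unit quaternion [w, x, y, z].
In Python, from station import status, get_image, r gives the robot as it stands. The module is installed in compiled form; this text tells all that it offers.
- The arm moves only by the tool play_rows, never from a script. Its argument "targets" is one flat list of numbers, 6 for each row, row after row: the shift along the world's x, y, z in m, then the turn, a rotation vector about the world's x, y, z in degrees. A call has 1 to 8 rows; each row is the pose to reach, as a shift and turn from the pose commanded when the call began; what a row does not reach only later rows make up. A row lasts 1/8 s, in which the tool goes at most 62.5 mm and 10.7 degrees, less where a joint would pass 70% of its speed; a pose out of reach is approached as far as the arm can. A call with a gripper value outside its range is refused whole. "grip" is the finger opening in m, from 0 to 0.0854, set as the call begins (left out, the last holds). The fingers move at their own pace and stop on an object; the grip force is fixed at half the most. Time passes only in rows, so rows that repeat a pose let the fingers close. It gives the time, the measured TCP pose, the force and the opening at its end, in the units of the state.
- status.sense(): the state, without advancing time (a new reading comes with each control period).
- get_image(name): name is "side" or "top"; returns a dict with "img" (400x640x3 uint8, red, green, blue), "fx", "fy", "cx", "cy" (pixels), "k1" (the pictures are not rectified: a ray, as slopes to the right and down, at radius r is drawn at 1 + k1 r^2 times it, then the intrinsics apply), "pose" (4x4, takes a point from camera to world coordinates). Camera axes: x right, y up, looking along -z (the intrinsics and any distortion apply to the point x, -y, -z); pixel columns grow to the right and rows downward; lengths in m; the calibration is good to about 2 mm. A picture is of the moment at which its call begins. There is no depth.
- r.finish_job(): hands the job in, once; it reports no verdict.
The state is a dict: "clock": time; "joints": joint angles; "joint_vel": joint speeds; "joint_torque": joint torques, N m; "ee_pos": TCP position; "tool_rot": TCP orientation; "contact_force": force on the tool from outside, world axes, zero at the start; "wrist_torque": the same for the moment, N m; "gripper_width": finger opening in m.
Only numpy, scipy, OpenCV 4.12 (cv2) and the standard library are available. Lean on these libraries where they do the work, as an engineer would, in place of code of your own. Each camera call takes 0.05 s, during which the arm holds its last target. There are 200 camera calls.

## Working session

There is one attempt and no reset: what is moved stays moved. The work goes in short steps, Python scripts to look and compute and a tool call to move; the robot and the scene stay as the last step left them, time stands still between calls to the robot, and variables do not carry over. Pictures are saved under pics/ and viewed, about 8 in all and at most 12, crops included, and the job is handed in when it is done.

Besides the shell and the picture viewer there is one more tool, called after "Call:" as name(argument=value, ...) on one line, values as JSON. play_rows: Moves the arm, as the interface text tells. Its arguments: {"type":"object","properties":{"targets":{"type":"array","items":{"type":"number"}},"grip":{"type":"number"}},"required":["targets"]}

```bash
mkdir -p pics; cat > h.py <<'E'
import numpy as np, cv2
from station import status, get_image, r
def cam(n):
    d=get_image(n); return d
def ray(d,u,v):
    K=np.array([[d['fx'],0,d['cx']],[0,d['fy'],d['cy']],[0,0,1.]])
    p=cv2.undistortPoints(np.array([[[u,v]]],float),K,np.array([d['k1'],0,0,0.]))[0,0]
    P=np.array(d['pose']); v=P[:3,:3]@np.array([p[0],-p[1],-1]); return P[:3,3],v/np.linalg.norm(v)
def proj(d,X):
    P=np.array(d['pose']); c=P[:3,:3].T@(np.array(X,float)-P[:3,3]); s=np.array([c[0],-c[1]])/-c[2]
    s=s*(1+d['k1']*(s@s)); return np.array([d['fx']*s[0]+d['cx'],d['fy']*s[1]+d['cy']])
def onz(d,u,v,z):
    o,w=ray(d,u,v); return o+w*(z-o[2])/w[2]
def tri(a,pa,b,pb):
    o1,w1=ray(a,*pa);o2,w2=ray(b,*pb)
    A=np.stack([w1,-w2],1);t=np.linalg.lstsq(A,o2-o1,rcond=None)[0]
    x,y=o1+t[0]*w1,o2+t[1]*w2; return (x+y)/2,np.linalg.norm(x-y)
E
python3 - <<'E'
from h import *
for n in('side','top'):
    d=cam(n); cv2.imwrite(f'pics/{n}0.png',d['img'][:,:,::-1]); print(n,d['fx'],d['cx'],d['cy'],d['k1']);print(np.round(d['pose'],3))
print(status.sense())
E
```

```text
side 386.8842327657007 319.4072101730239 200.26046467716003 0.016152912898686016
[[-0.956  0.22  -0.196  0.261]
 [-0.294 -0.678  0.673  0.866]
 [ 0.015  0.701  0.713  1.063]
 [ 0.     0.     0.     1.   ]]
top 440.5880581327723 318.13677396348055 202.91677562410888 0.0029499138597995815
[[-0.02   0.981 -0.193  0.173]
 [-1.    -0.019  0.005 -0.002]
 [ 0.002  0.193  0.981  1.678]
 [ 0.     0.     0.     1.   ]]
{'clock': 0.1, 'joints': array([-1.32798578e+00,  3.42642767e-01,  1.52489035e+00, -3.11246507e-05,
        1.27542074e+00, -1.46002047e-01]), 'joint_vel': array([-0.00131101, -0.0016769 , -0.00243887,  0.00063987, -0.00227842,
        0.00058789]), 'joint_torque': array([ 2.10449965e-03, -4.34446263e+01, -2.46489483e+01, -2.02406372e-04,
        4.69958555e-03,  5.02296530e-06]), 'ee_pos': array([ 0.19895071, -0.48547599,  0.23871166]), 'tool_rot': array([ 0.13657107, -0.13663867,  0.69426609, -0.69330572]), 'contact_force': array([ 0.38881225, -0.08611712, -1.25838285]), 'wrist_torque': array([-0.02530465, -0.00947389, -0.01810819]), 'gripper_width': 0.08539008209343496}
```

View pics/side0.png

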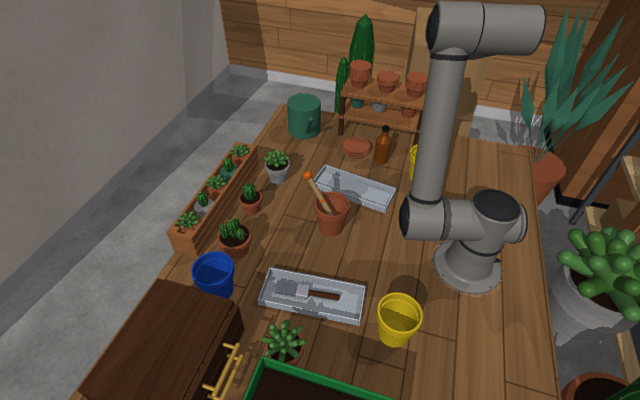

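View pics/top0.png

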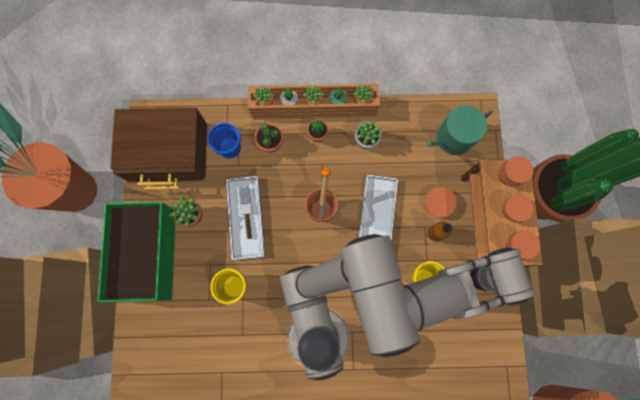

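The brush is in the left tray (top view about 246,217). The empty tray is on the right (about 378,207), and the dibber is in the pot at about (322,204) with its knob at about (326,172). I'll enlarge these areas.

```bash
python3 - <<'E'
import cv2,numpy as np
s=cv2.imread('pics/side0.png')[150:250,285:405]; t=cv2.imread('pics/top0.png')[155:255,290:410]
f=lambda i:cv2.resize(i,None,fx=5,fy=5,interpolation=cv2.INTER_CUBIC)
def g(i,x0,y0):
    i=f(i)
    for k in range(0,120,10):
        cv2.line(i,(k*5,0),(k*5,6),(0,255,255),1);cv2.putText(i,str(x0+k),(k*5,16),0,.35,(0,255,255))
    for k in range(0,100,10):
        cv2.line(i,(0,k*5),(6,k*5),(0,255,255),1);cv2.putText(i,str(y0+k),(8,k*5+4),0,.35,(0,255,255))
    return i
cv2.imwrite('pics/s1.png',g(s,285,150));cv2.imwrite('pics/t1.png',g(t,290,155))
E
```

```text
(no output)
```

View pics/s1.png

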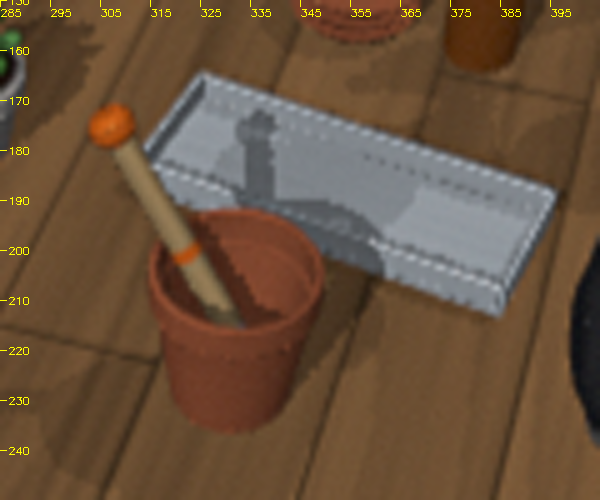

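View pics/t1.png

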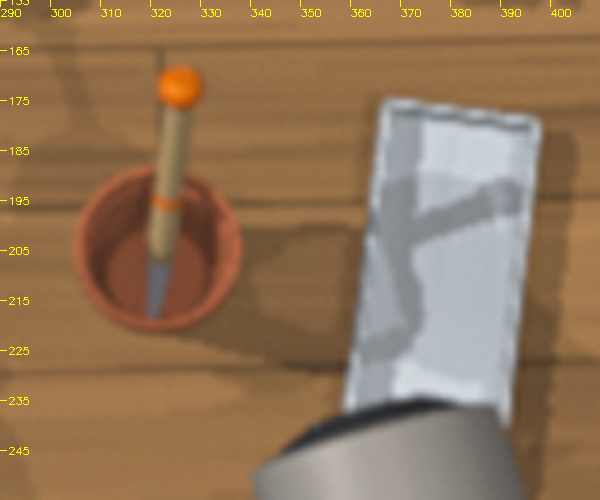

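```bash
python3 - <<'E'
from h import *
s=cam('side');t=cam('top')
k,e=tri(s,(307,175),t,(326,172.4));b,e2=tri(s,(322.4,200.6),t,(323.2,195.6));p,e3=tri(s,(332.4,203.6),t,(321.6,204.8))
print('knob',k,e,'band',b,e2,'rim',p,e3)
ax=(k-b)/np.linalg.norm(k-b);print('axis',ax,np.linalg.norm(k-b),'tilt',np.degrees(np.arccos(ax[2])),'tip',k-.238*ax)
for c in[(325.6,164.6),(396,188.4),(385,207),(315,182.4)]:print('tray s',onz(s,*c,.03))
for c in[(367,175),(398,179)]:print('tray t',onz(t,*c,.03))
print(tri(s,(325.6,164.6),t,(398,179)), tri(s,(315,182.4),t,(367,175)))
for n,z,c in[('cactus',.08,(317,129)),('grey',.08,(368,134)),('sauc',.04,(440,202)),('spr',.1,(440,232))]:print(n,onz(t,*c,z))
E
```

```text
knob [ 0.56863958 -0.03971232  0.20906488] 0.0011857693818429994 band [ 0.50877074 -0.02982079  0.1158621 ] 0.004566342184995995 rim [ 0.47280276 -0.02332218  0.11957567] 0.0017779497590849763
axis [ 0.53831402 -0.08894021  0.83803798] 0.11121545908600586 tilt 33.066488447960154 tip [ 0.44052084 -0.01854455  0.00961184]
tray s [ 0.58135996 -0.31443423  0.03      ]
tray s [ 0.28145644 -0.26287481  0.03      ]
tray s [ 0.30415475 -0.15102357  0.03      ]
tray s [ 0.59036049 -0.19819917  0.03      ]
tray t [ 0.60268346 -0.20228139  0.03      ]
tray t [ 0.58442759 -0.32104619  0.03      ]
(array([ 0.58478275, -0.32236751,  0.02328268]), np.float64(0.0025693525171373455)) (array([ 0.59757153, -0.20289167,  0.02652135]), np.float64(0.011670936329893128))
cactus [ 0.77467967 -0.01269271  0.08      ]
grey [ 0.75078487 -0.20671284  0.08      ]
sauc [ 0.48905939 -0.47333826  0.04      ]
spr [ 0.36742077 -0.44798675  0.1       ]
```

```bash
cat >> h.py <<'E'
from scipy.spatial.transform import Rotation as R
def rot(): return R.from_quat(status.sense()['tool_rot'],scalar_first=True)
def des(yv,zv):
    y=yv/np.linalg.norm(yv); z=zv-(zv@y)*y; z/=np.linalg.norm(z); return R.from_matrix(np.stack([np.cross(y,z),y,z],1))
def turn(Rd): return [np.round((D*rot().inv()).as_rotvec(degrees=True),1) for D in (Rd,Rd*R.from_euler('y',180,degrees=True))]
E
python3 - <<'E'
from h import *
M=rot().as_matrix();print('y',M[:,1],'z',M[:,2])
a=np.radians(-9.7);h=np.array([np.cos(a),np.sin(a),0]);n=np.array([-h[1],h[0],0])
tip=np.array([.4405,-.0185,.0096]);e=np.radians(57);d=h*np.cos(e)+[0,0,np.sin(e)];ap=h*np.sin(e)-[0,0,np.cos(e)]
print('axis',d,'approach',ap); g=tip+.172*d;print('grasp TCP',g,'pre',g-.1*ap)
print('turn',turn(des(ap,n)), 'shift pre',g-.1*ap-status.sense()['ee_pos'])
E
```

```text
y [-2.07905967e-04  8.31967660e-04 -9.99999632e-01] z [ 3.79103448e-01 -9.25353908e-01 -8.48682707e-04]
axis [ 0.53685259 -0.09176589  0.83867057] approach [ 0.82668049 -0.14130708 -0.54463904]
grasp TCP [ 0.53283864 -0.03428373  0.15385134] pre [ 0.4501706  -0.02015303  0.20831524]
turn [array([-74.3,  -8.2, 132.4]), array([  6.3, -57.3, -29.3])] shift pre [ 0.25117516  0.46545346 -0.03058579]
```

Call:
play_rows(targets=[0, 0.02, 0.05, 0.8, -7, -3.7, 0.02, 0.07, 0.07, 1.6, -14, -7.4, 0.05, 0.13, 0.07, 2.4, -21.5, -11, 0.09, 0.19, 0.07, 3.1, -28.6, -14.7, 0.13, 0.25, 0.07, 4, -35.8, -18.3, 0.16, 0.31, 0.07, 4.7, -43, -22, 0.19, 0.37, 0.07, 5.5, -50, -25.6, 0.21, 0.43, 0.06, 6.3, -57.3, -29.3], grip=0.07)

```text
clock: 1.2
ee_pos: [0.3962, -0.0977, 0.3069]
tool_rot: [-0.285, -0.38, -0.592, 0.651]
contact_force: [3.5, -0.4, 2.6]
gripper_width: 0.0696
```

Call:
play_rows(targets=[0.02, 0.03, 0, 0, 0, 0, 0.02, 0.03, 0, 0, 0, 0, 0.02, 0.03, 0, 0, 0, 0])

```text
clock: 1.58
ee_pos: [0.4169, -0.0685, 0.3066]
tool_rot: [-0.286, -0.376, -0.594, 0.651]
contact_force: [-0.6, -0.0, -0.4]
gripper_width: 0.0701
```

```bash
python3 - <<'E'
from h import *
a=np.radians(-9.7);h=np.array([np.cos(a),np.sin(a),0]);n=np.array([-h[1],h[0],0]);e=np.radians(57);ap=h*np.sin(e)-[0,0,np.cos(e)]
st=status.sense();print(st['ee_pos'],st['joints'],turn(des(ap,n)), 'shift pre',np.array([.450,-.020,.208])-st['ee_pos'])
E
```

```text
[ 0.41687037 -0.06846262  0.30655388] [-0.63777164 -0.3153965   2.40000395  1.25691528  0.41367023  0.04458124] [array([-147.2,   24.4,   98.6]), array([ 0.5, -1. , -1. ])] shift pre [ 0.03312963  0.04846262 -0.09855388]
```

Call:
play_rows(targets=[0.015, 0.02, -0.02, 0.5, -1, -1, 0.033, 0.048, -0.05, 0.5, -1, -1, 0.033, 0.048, -0.08, 0.5, -1, -1, 0.033, 0.048, -0.1, 0.5, -1, -1, 0.033, 0.048, -0.1, 0.5, -1, -1])

```text
clock: 2.2
ee_pos: [0.4569, -0.0188, 0.24]
tool_rot: [-0.299, -0.397, -0.602, 0.625]
contact_force: [0.5, 0.4, -0.5]
gripper_width: 0.0699
```

```bash
python3 - <<'E'
from h import *
a=np.radians(-9.7);h=np.array([np.cos(a),np.sin(a),0]);n=np.array([-h[1],h[0],0]);e=np.radians(57);ap=h*np.sin(e)-[0,0,np.cos(e)]
st=status.sense();print(st['ee_pos'],st['joints'],turn(des(ap,n))[1])
o=[]
for q,(x0,y0) in(('side',(265,130)),('top',(280,130))):
    d=cam(q);i=cv2.resize(d['img'][y0:y0+110,x0:x0+130,::-1],None,fx=5,fy=5,interpolation=cv2.INTER_CUBIC)[:550,:400 if 0 else 650]
    print(q,'tcp px',(proj(d,st['ee_pos'])-[x0,y0])*5); o.append(cv2.resize(i,(400,338)))
cv2.imwrite('pics/p2.png',np.hstack(o))
E
```

```text
[ 0.45685087 -0.0187604   0.24000096] [-0.34462941 -0.01716882  2.51671241  2.64043388  0.42328356 -1.18114976] [-2.   2.3 -1.8]
side tcp px [368.14750254 246.42960062]
top tcp px [203.26780627 362.21834716]
```

View pics/p2.png

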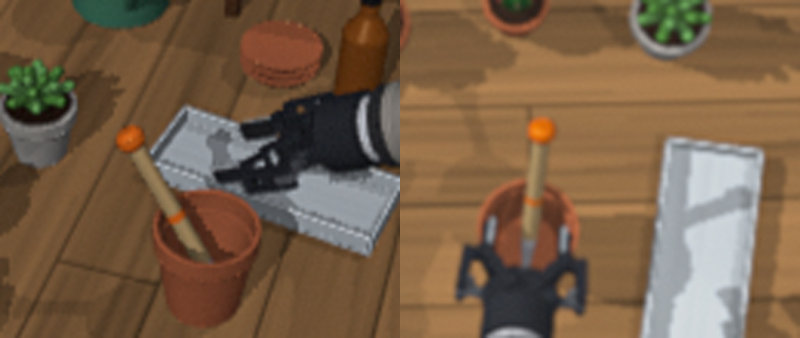

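The gripper is astride the dibber and lined up with it. In the top view the finger tips sit either side of the shaft, and the pot and tray are clear. I'll go in now.

Call:
play_rows(targets=[0.025, -0.005, -0.015, -1, 1, -1, 0.04, -0.008, -0.035, -2, 2, -2, 0.055, -0.012, -0.06, -2, 2, -2, 0.065, -0.013, -0.075, -2, 2, -2, 0.065, -0.013, -0.075, -2, 2, -2, 0.065, -0.013, -0.075, -2, 2, -2])

```text
clock: 3.05
ee_pos: [0.5212, -0.0291, 0.1655]
tool_rot: [-0.285, -0.39, -0.591, 0.646]
contact_force: [1.4, 0.5, 0.3]
gripper_width: 0.07
```

```bash
python3 - <<'E'
from h import *
a=np.radians(-9.7);h=np.array([np.cos(a),np.sin(a),0]);n=np.array([-h[1],h[0],0]);e=np.radians(57);ap=h*np.sin(e)-[0,0,np.cos(e)]
st=status.sense();print(st['ee_pos'],st['joints'],turn(des(ap,n))[1],np.array([.533,-.0345,.154])-st['ee_pos'])
E
```

```text
[ 0.52121494 -0.02913583  0.16554333] [-0.24111021  0.32987619  2.44427525  3.03204134  0.63315653 -1.51959581] [-0.2  0.3 -0.2] [ 0.01178506 -0.00536417 -0.01154333]
```

Call:
play_rows(targets=[0.006, -0.002, -0.006, 0, 0, 0, 0.012, -0.004, -0.0115, 0, 0, 0, 0.012, -0.004, -0.0115, 0, 0, 0])

```text
clock: 3.42
ee_pos: [0.5334, -0.0321, 0.1526]
tool_rot: [-0.285, -0.389, -0.592, 0.646]
contact_force: [0.1, 0.4, 0.6]
gripper_width: 0.07
```

```bash
python3 - <<'E'
from h import *
st=status.sense();print(st['ee_pos'],st['contact_force']);o=[]
for q,(x0,y0) in(('side',(285,150)),('top',(290,150))):
    d=cam(q);o.append(cv2.resize(d['img'][y0:y0+80,x0:x0+66,::-1],None,fx=6,fy=6,interpolation=cv2.INTER_CUBIC))
    print(q,'tcp px',(proj(d,st['ee_pos'])-[x0,y0])*6)
cv2.imwrite('pics/p3.png',np.hstack(o))
E
```

```text
[ 0.53342701 -0.03214855  0.15263834] [0.12644387 0.392565   0.56871725]
side tcp px [188.87958574 246.73577697]
top tcp px [202.71571879 216.00226887]
```

View pics/p3.png

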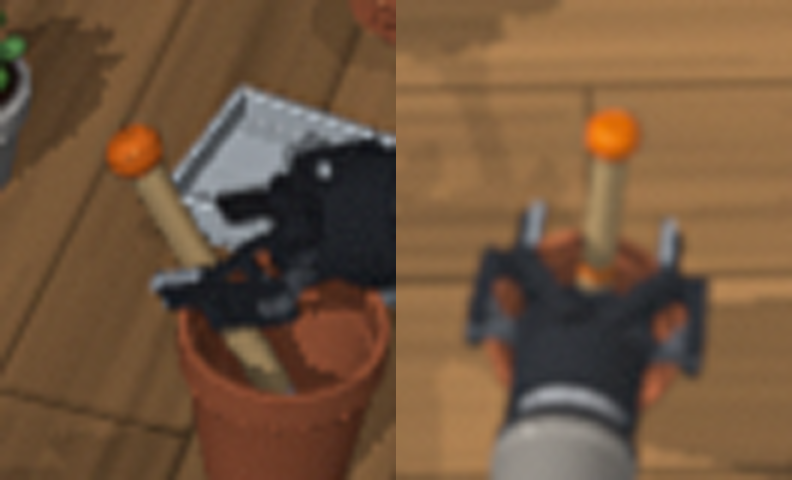

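The fingers straddle the shaft just above the rim. They are centred sideways in the top view, and in the side view the TCP is about 5 mm past the axis. I'll back off 4 mm and close.

Call:
play_rows(targets=[-0.0035, 0, 0.002, 0, 0, 0, -0.0035, 0, 0.002, 0, 0, 0, -0.0035, 0, 0.002, 0, 0, 0, -0.0035, 0, 0.002, 0, 0, 0, -0.0035, 0, 0.002, 0, 0, 0, -0.0035, 0, 0.002, 0, 0, 0, -0.0035, 0, 0.002, 0, 0, 0], grip=0.0)

```text
clock: 4.4
ee_pos: [0.5295, -0.032, 0.1549]
tool_rot: [-0.285, -0.389, -0.592, 0.646]
contact_force: [-1.1, 0.6, 2.2]
gripper_width: 0.0175
```

Call:
play_rows(targets=[0, 0, 0.005, 0, 0, 0, 0, 0, 0.012, 0, 0, 0, 0, 0, 0.02, 0, 0, 0, 0, 0, 0.03, 0, 0, 0, 0, 0, 0.03, 0, 0, 0])

```text
clock: 5.03
ee_pos: [0.5299, -0.0321, 0.1863]
tool_rot: [-0.286, -0.39, -0.591, 0.646]
contact_force: [0.4, -0.3, -1.1]
gripper_width: 0.0174
```

```bash
python3 - <<'E'
from h import *
st=status.sense();print(st['ee_pos'],st['contact_force'],st['wrist_torque'],st['gripper_width']);o=[]
for q,(x0,y0) in(('side',(285,140)),('top',(290,140))):
    d=cam(q);o.append(cv2.resize(d['img'][y0:y0+90,x0:x0+66,::-1],None,fx=6,fy=6,interpolation=cv2.INTER_CUBIC))
    print(q,'tcp px',(proj(d,st['ee_pos'])-[x0,y0])*6)
cv2.imwrite('pics/p4.png',np.hstack(o))
E
```

```text
[ 0.52985799 -0.03210594  0.18630651] [ 0.3612906  -0.31797308 -1.09799558] [ 0.06653027  0.51499252 -0.03566399] 0.01738530189127771
side tcp px [195.61274121 264.43594993]
top tcp px [203.60276811 268.61694367]
```

View pics/p4.png

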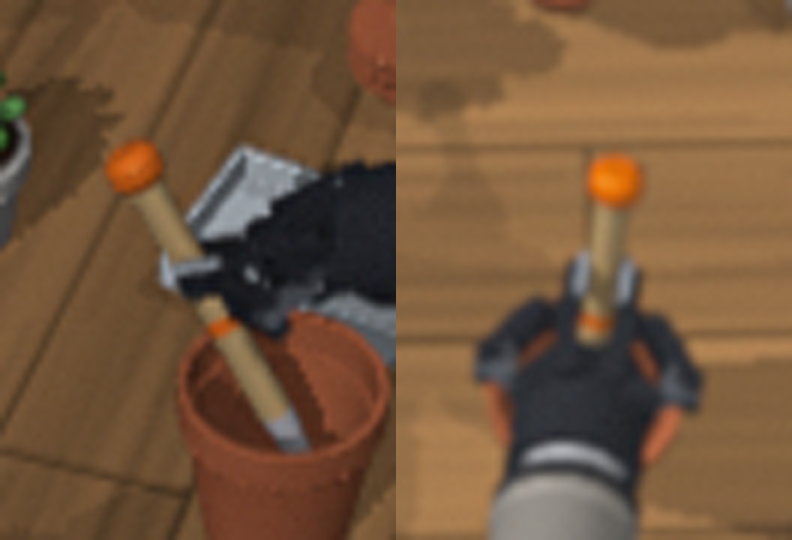

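The dibber is held and following the gripper: in the side view the knob is at about (135,165) and the spike is still in the pot mouth. I'll continue up.

Call:
play_rows(targets=[0, 0, 0.02, 0, 0, 0, 0, 0, 0.045, 0, 0, 0, 0.005, 0, 0.07, 0, 0, 0, 0.01, 0, 0.095, 0, 0, 0, 0.015, 0, 0.12, 0, 0, 0, 0.02, 0, 0.135, 0, 0, 0, 0.02, 0, 0.14, 0, 0, 0, 0.02, 0, 0.14, 0, 0, 0])

```text
clock: 6.12
ee_pos: [0.5414, -0.0497, 0.3133]
tool_rot: [-0.311, -0.387, -0.612, 0.615]
contact_force: [0.4, -0.0, -1.0]
gripper_width: 0.0175
```

Call:
play_rows(targets=[0, 0, 0, 0, 0, 0, 0, 0, 0, 0, 0, 0])

```text
clock: 6.38
ee_pos: [0.5415, -0.0494, 0.313]
tool_rot: [-0.312, -0.387, -0.612, 0.615]
contact_force: [0.5, -0.3, -0.5]
gripper_width: 0.0171
```

```bash
python3 - <<'E'
from h import *
st=status.sense();print(st['ee_pos'],st['contact_force'],st['gripper_width'],st['joints']);o=[]
for q,(x0,y0) in(('side',(265,100)),('top',(280,130))):
    d=cam(q);i=cv2.resize(d['img'][y0:y0+130,x0:x0+100,::-1],None,fx=4,fy=4,interpolation=cv2.INTER_CUBIC)
    for k in range(0,100,10): cv2.putText(i,str(x0+k),(k*4,8),0,.3,(0,255,255))
    for k in range(0,130,10): cv2.putText(i,str(y0+k),(0,k*4+3),0,.3,(0,255,255))
    o.append(i)
    print(q,'tcp px',(proj(d,st['ee_pos'])))
cv2.imwrite('pics/p5.png',np.hstack(o))
a=np.radians(-10);h=np.array([np.cos(a),np.sin(a),0]);n=np.array([-h[1],h[0],0])
print(turn(des(np.array([0,0,-1.]),n)))
E
```

```text
[ 0.54146716 -0.04944771  0.31297095] [ 0.52761085 -0.33883269 -0.48364647] 0.01705380175859276 [-0.38905876 -0.01953148  2.21512935  1.79376432  0.28314129 -0.3447328 ]
side tcp px [316.18101835 149.96541526]
top tcp px [329.8406074  171.91052813]
[array([-87.3,   8. , 154.3]), array([ 5.4, 59. , -2.7])]
```

View pics/p5.png

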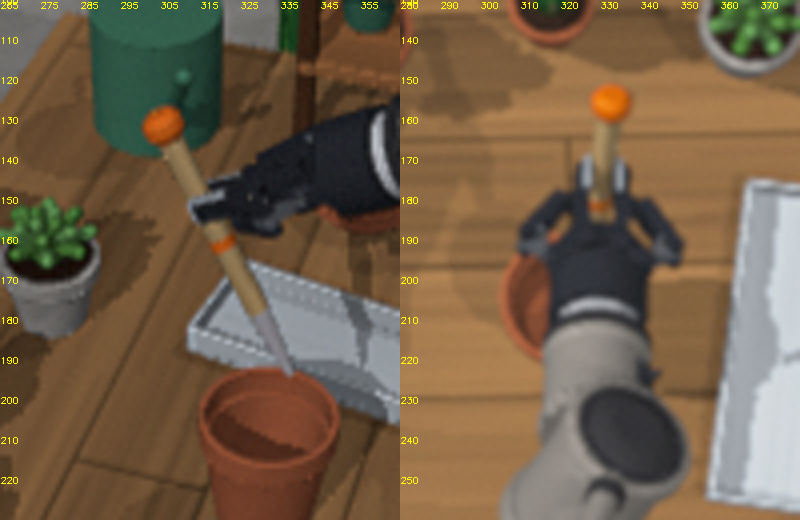

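The dibber is out: the spike end (about 338,193 in the side view) is clear above the rim. Next I'll level it while carrying it over to the tray.

Call:
play_rows(targets=[0, -0.005, 0, 0.6, 7, 0, 0, -0.02, 0, 1.3, 14.5, 0, 0, -0.04, 0, 2, 22, -1, 0, -0.07, 0, 2.7, 29.5, -1, 0, -0.1, 0, 3.4, 37, -1.5, -0.01, -0.13, 0, 4, 44, -2, -0.03, -0.16, 0, 4.7, 51.5, -2.3, -0.05, -0.19, 0, 5.4, 59, -2.7])

```text
clock: 7.48
ee_pos: [0.4916, -0.2395, 0.3139]
tool_rot: [-0.051, 0.069, 0.705, -0.704]
contact_force: [0.4, -0.6, -2.2]
gripper_width: 0.0174
```

Call:
play_rows(targets=[0, 0, 0, 0, 0, 0, 0, 0, 0, 0, 0, 0, 0, 0, 0, 0, 0, 0])

```text
clock: 7.85
ee_pos: [0.4916, -0.2384, 0.3139]
tool_rot: [-0.049, 0.071, 0.705, -0.704]
contact_force: [-0.2, -1.1, -1.1]
gripper_width: 0.0175
```

```bash
python3 - <<'E'
from h import *
st=status.sense();print(st['ee_pos'],st['contact_force'],st['gripper_width'],st['joints']);o=[]
for q,(x0,y0) in(('side',(265,90)),('top',(310,120))):
    d=cam(q);i=cv2.resize(d['img'][y0:y0+145,x0:x0+100 if q=='top' else x0+140,::-1],None,fx=3.3,fy=3.3,interpolation=cv2.INTER_CUBIC)
    for k in range(0,140,10): cv2.putText(i,str(x0+k),(int(k*3.3),8),0,.3,(0,255,255))
    for k in range(0,145,10): cv2.putText(i,str(y0+k),(0,int(k*3.3+3)),0,.3,(0,255,255))
    o.append(i)
    print(q,'tcp px',(proj(d,st['ee_pos'])))
cv2.imwrite('pics/p6.png',np.hstack(o))
t=d
for c in[(366.75,175.5),(357,254.5)]:print('left edge',onz(t,*c,.03))
a=np.radians(-10);h=np.array([np.cos(a),np.sin(a),0]);n=np.array([-h[1],h[0],0])
print(turn(des(np.array([0,0,-1.]),n)))
E
```

```text
[ 0.49161988 -0.23836794  0.31387152] [-0.17324966 -1.09366179 -1.11716612] 0.01749704968206686 [-0.60053011  0.32004942  1.35074758  0.01564815  1.44467547  1.13882415]
side tcp px [346.67584166 119.9054707 ]
top tcp px [389.64905288 185.87079904]
left edge [ 0.60071284 -0.20123425  0.03      ]
left edge [ 0.29795548 -0.15233683  0.03      ]
[array([ -2.7,   0.3, 179.8]), array([ 0.2,  1.7, -0.2])]
```

View pics/p6.png

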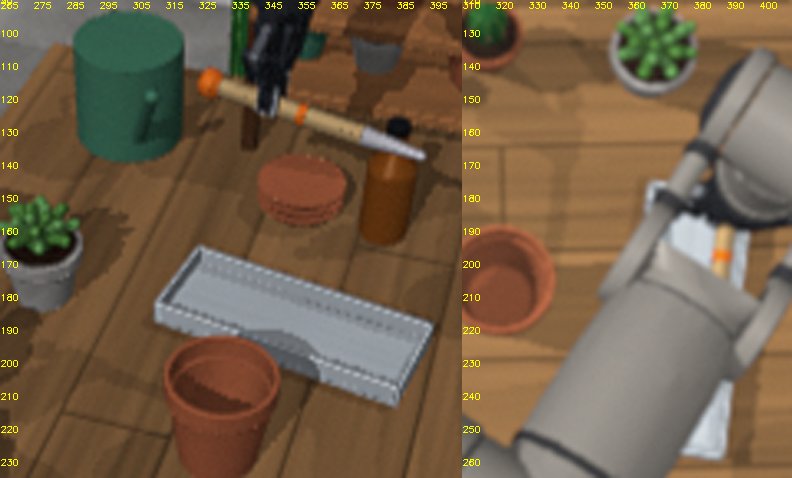

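```bash
python3 - <<'E'
from h import *
from scipy.optimize import least_squares
d=cam('side');T=status.sense()['ee_pos']
M=rot().as_matrix(); az=np.degrees(np.arctan2(-M[0,2],M[1,2]));print('z az normal->dir',az, np.degrees(np.arctan2(M[1,2],M[0,2])))
def f(p,ret=0):
    e,s,a=p;h=np.array([np.cos(a)*np.cos(e),np.sin(a)*np.cos(e),np.sin(e)])
    tip=T+[0,0,.003]-s*h
    if ret:return tip,tip+.238*h
    return np.r_[proj(d,tip)-[393.2,137.3],proj(d,tip+.238*h)-[328.6,115.2],(a+np.radians(9.7))*30]
q=least_squares(f,[0,.17,-.17]);print(np.degrees(q.x[[0,2]]),q.x[1],q.fun,f(q.x,1))
E
```

```text
z az normal->dir 170.209478623539 -99.790521376461
[ 4.54038743 -9.93236141] 0.17139662491543747 [ 0.56979021 -0.93209019  0.75413232 -2.69702023 -0.12166415] (array([ 0.32329121, -0.20938565,  0.30375177]), array([ 0.55698838, -0.25030837,  0.32259228]))
```

Call:
play_rows(targets=[-0.002, -0.002, -0.03, 0, 1, 0, -0.004, -0.004, -0.07, 0.2, 2.3, 0, -0.0065, -0.0055, -0.11, 0.2, 2.3, 0, -0.0065, -0.0055, -0.15, 0.2, 2.3, 0, -0.0065, -0.0055, -0.19, 0.2, 2.3, 0, -0.0065, -0.0055, -0.22, 0.2, 2.3, 0, -0.0065, -0.0055, -0.24, 0.2, 2.3, 0, -0.0065, -0.0055, -0.24, 0.2, 2.3, 0])

```text
clock: 9.0
ee_pos: [0.4845, -0.2443, 0.0729]
tool_rot: [-0.065, 0.056, 0.705, -0.704]
contact_force: [0.6, 0.2, -0.5]
gripper_width: 0.0172
```

```bash
python3 - <<'E'
from h import *
st=status.sense();print(st['ee_pos'],st['contact_force'],st['gripper_width']);o=[]
for q,(x0,y0) in(('side',(300,140)),('top',(335,150))):
    d=cam(q);i=cv2.resize(d['img'][y0:y0+110,x0:x0+75 if q=='top' else x0+105,::-1],None,fx=4.4,fy=4.4,interpolation=cv2.INTER_CUBIC)
    for k in range(0,100,10): cv2.putText(i,str(x0+k),(int(k*4.4),8),0,.3,(0,255,255))
    for k in range(0,110,10): cv2.putText(i,str(y0+k),(0,int(k*4.4+3)),0,.3,(0,255,255))
    o.append(i)
    print(q,'tcp px',(proj(d,st['ee_pos'])))
cv2.imwrite('pics/p7.png',np.hstack(o))
E
```

```text
[ 0.48451483 -0.244333    0.07290091] [ 0.58023416  0.18984493 -0.47815097] 0.01722791147882323
side tcp px [344.74987555 172.31603206]
top tcp px [380.91354559 202.67404625]
```

View pics/p7.png

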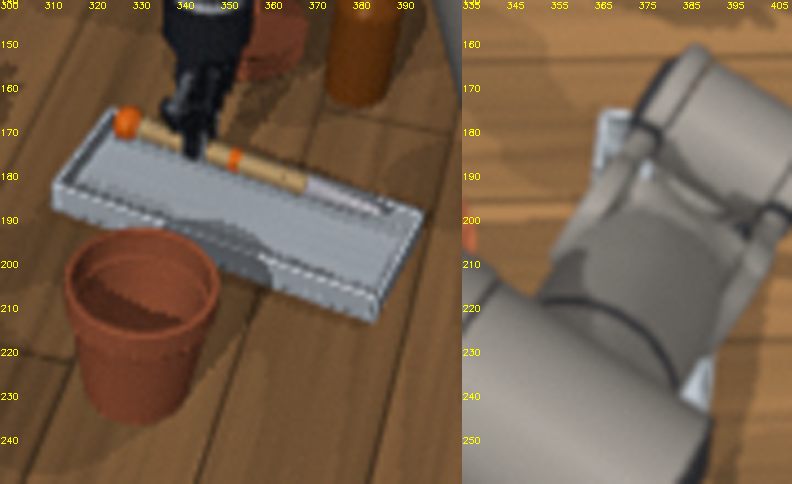

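```bash
python3 - <<'E'
from h import *
d=cam('side');T=np.array([.4397,-.236,0]);a=np.radians(-9.7);h=np.array([np.cos(a),np.sin(a),0]);n=np.array([-h[1],h[0],0])
for z in(.072,.076,.08,.085):
    for nm,p in(('knob',(329.3,168)),('tip',(388.2,188))):
        x=onz(d,*p,z)-T;print(z,nm,'tray xy',round(x@h,4),round(x@n,4))
E
```

```text
0.072 knob tray xy 0.11 0.0033
0.072 tip tray xy -0.1335 0.0034
0.076 knob tray xy 0.1081 0.0076
0.076 tip tray xy -0.1344 0.0077
0.08 knob tray xy 0.1062 0.0118
0.08 tip tray xy -0.1354 0.0119
0.085 knob tray xy 0.1039 0.0171
0.085 tip tray xy -0.1365 0.0172
```

Call:
play_rows(targets=[0.003, 0, -0.015, 0, 0, 0, 0.005, -0.001, -0.03, 0, 0, 0, 0.005, -0.001, -0.042, 0, 0, 0, 0.005, -0.001, -0.048, 0, 0, 0, 0.005, -0.001, -0.051, 0, 0, 0, 0.005, -0.001, -0.051, 0, 0, 0])

```text
clock: 9.9
ee_pos: [0.4901, -0.2461, 0.023]
tool_rot: [0.065, -0.057, -0.704, 0.705]
contact_force: [-1.8, 0.5, 0.5]
gripper_width: 0.0172
```

Call:
play_rows(targets=[0, 0, -0.002, 0, 0, 0, 0, 0, -0.002, 0, 0, 0])

```text
clock: 10.15
ee_pos: [0.4904, -0.2463, 0.0224]
tool_rot: [0.064, -0.057, -0.704, 0.705]
contact_force: [-4.0, 2.5, 12.8]
gripper_width: 0.0181
```

```bash
python3 - <<'E'
from h import *
st=status.sense();print(st['ee_pos'],st['contact_force'],st['wrist_torque'],rot().as_matrix()[:,1])
d=cam('side');x0,y0=305,155
i=cv2.resize(d['img'][y0:y0+65,x0:x0+98,::-1],None,fx=8,fy=8,interpolation=cv2.INTER_CUBIC)
for k in range(0,98,5): cv2.putText(i,str(x0+k),(k*8,8),0,.3,(0,255,255))
for k in range(0,65,5): cv2.putText(i,str(y0+k),(0,k*8+3),0,.3,(0,255,255))
cv2.imwrite('pics/p8.png',i)
a=np.radians(-9.7);h=np.array([np.cos(a),np.sin(a),0]);T=st['ee_pos']
for z,s in((.021,.238),(.0188,.171),(.015,.127),(.013,0)):
    X=T+(s-.1714)*h;X[2]=z;print(s,proj(d,X),(proj(d,X)-[x0,y0])*8)
E
```

```text
[ 0.49044997 -0.24628776  0.02238836] [-3.98945313  2.52843574 12.82772373] [0.36914844 0.52610505 0.01584902] [-1.02382101e-02 -4.03691398e-04 -9.99947507e-01]
0.238 [327.54775693 176.29936738] [180.38205547 170.39493908]
0.171 [342.67626238 181.97094842] [301.41009904 215.76758734]
0.127 [352.77176883 186.20615879] [382.17415062 249.64927034]
0 [383.04964336 197.13559879] [624.39714692 337.08479028]
```

View pics/p8.png

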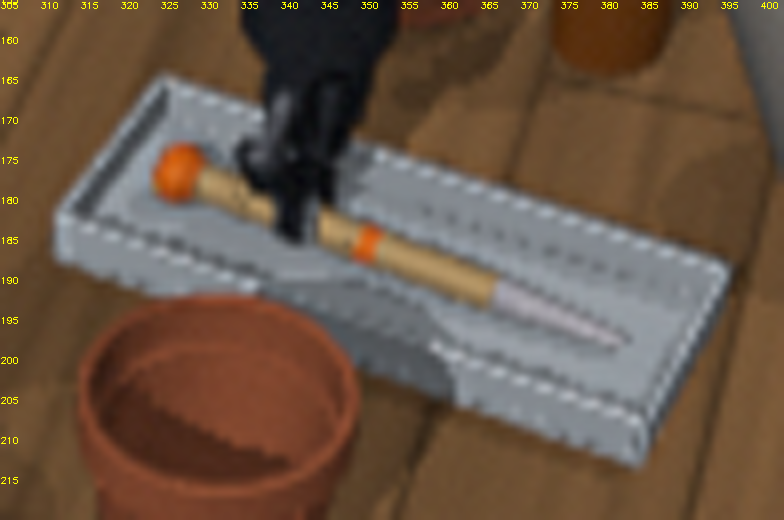

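The dibber lies inside the tray. The knob at (180,172) and the spike end at (625,342) match the predicted pixels for floor height, and the 13 N of contact agrees. I'll release it gently.

Call:
play_rows(targets=[0, 0, 0.001, 0, 0, 0, 0, 0, 0.001, 0, 0, 0])

```text
clock: 10.45
ee_pos: [0.4905, -0.2463, 0.0225]
tool_rot: [0.064, -0.057, -0.704, 0.705]
contact_force: [-2.2, 1.7, 6.7]
gripper_width: 0.0173
```

Call:
play_rows(targets=[0, 0, 0, 0, 0, 0, 0, 0, 0, 0, 0, 0, 0, 0, 0, 0, 0, 0, 0, 0, 0, 0, 0, 0], grip=0.045)

```text
clock: 10.95
ee_pos: [0.4902, -0.2461, 0.0217]
tool_rot: [0.065, -0.057, -0.704, 0.705]
contact_force: [0.2, -0.5, 0.6]
gripper_width: 0.0451
```

Call:
play_rows(targets=[0, 0, 0.01, 0, 0, 0, 0, 0, 0.03, 0, 0, 0, 0, 0, 0.06, 0, 0, 0, 0, 0, 0.1, 0, 0, 0, 0, 0, 0.15, 0, 0, 0, 0, 0, 0.2, 0, 0, 0, 0, 0, 0.2, 0, 0, 0, 0, 0, 0.2, 0, 0, 0])

```text
clock: 11.95
ee_pos: [0.4899, -0.2458, 0.2218]
tool_rot: [0.065, -0.057, -0.704, 0.705]
contact_force: [-0.2, 0.0, -0.8]
gripper_width: 0.045
```

```bash
python3 - <<'E'
from h import *
st=status.sense();print(st['clock'],st['ee_pos'],st['contact_force'],st['gripper_width'])
d=cam('side');i=cv2.resize(d['img'][120:250,220:420,::-1],None,fx=4,fy=4,interpolation=cv2.INTER_CUBIC)
cv2.imwrite('pics/p9.png',i)
E
```

```text
11.95 [ 0.48988911 -0.24583607  0.22183116] [-0.15413616  0.04466562 -0.83918982] 0.04502887416965893
```

View pics/p9.png

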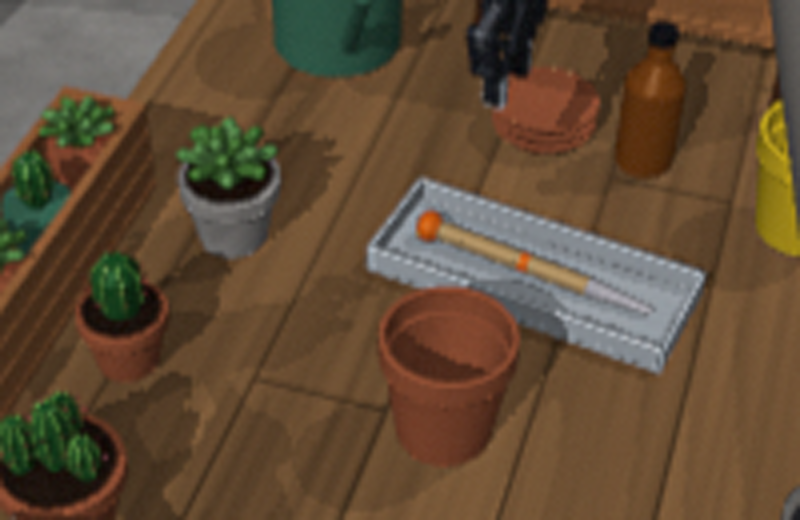

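The dibber lies flat in the tray, with its knob at (431,225) and spike end at (652,312). The pot is standing and the gripper is clear, so I'm handing the job in.

```bash
python3 -c "
from station import r
print(r.finish_job())"
```

```text
the job is handed in; nothing more can be done
None
```

I pulled the dibber out of the terracotta pot, levelled it, laid it on the floor of the empty tray (the right-hand one) and released it there. I handed the job in at about 12 s on the robot's clock; it reported no verdict.

- **Dibber:** the last side picture shows it flat in the tray, inside the walls at both ends. Just before release, its knob and spike end were within about 1 pixel of where they should appear when resting on the floor. The downward contact force then was about 13 N, well under the limit.
- **Pot and surroundings:** the pot stands upright. It and the things visible around it look unmoved. I did not look at the brush again, but the arm never went near its tray.
- **Gripper:** it stopped about 0.2 m above the tray with nothing in it and no contact force.
- **What disagreed:** the arm could not reach the first approach pose, stopping about 30 mm high, so I came in from there. The grip opening read 17.5 mm on the 20 mm shaft, but the dibber showed no sign of slipping.

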